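# Check the colorimeter with the amber reference block

### The job

Check the class colorimeter against the amber glass standard: take the block with the amber head from the rack, set it fully home in the colorimeter's cell well, and fold the clamp lever all the way down onto it. Then turn the filter selector three clicks clockwise, to the green dot and no further, and keep hold of it there: it springs back if let go, so finish with the gripper still holding the knob at the third click. Leave the other blocks and everything else on the table where they are.

Things in the scene. Friction and masses are not known exactly. Their poses are not given: they have to be found in the camera images.
- amber_center (a point): Centre (half-way up) of the reference block to use: upright aluminium block 32 (its x) x 22 (its y) x 60 mm tall (z up), 60 to 130 g, amber windows on the wide faces and a solid amber (orange) head, the top 20 mm, to be gripped across the 22 mm. Its foot is 2 mm narrower all round over the lowest 4 mm. It starts in one of the rack's three pockets.
- green_center (a point): Centre of a second block of the same size in the rack, with a green head; stays where it is.
- clear_center (a point): Centre of a third block of the same size in the rack, with a white head and clear windows; stays where it is.
- rack: Fixed grey rack, 170 (its x) x 60 x 24 mm high, origin under its centre. Three pockets in a row along x, 52 mm apart, 16 mm deep (pocket floor 8 mm above the table), 1.5 mm of play all round a block. The blocks stand with their x along the rack's x; which block is in which pocket varies.
- colorimeter: Fixed white instrument, 200 (x, from its front near the robot to its back) x 260 mm (y, to its left), origin under its centre on the table, flat top deck at 66 mm. A low display console along the back edge slopes up to 36 mm above the deck. Cell well and clamp on the left, filter selector on the right.
- well_floor (a point): Centre of the floor of the cell well, axes as the instrument's. The well is a black-collared rectangular pocket straight down from the deck, 40 mm deep, 34 (x) x 24 mm (y): 1 mm of play round the block, whose x goes along the instrument's x, either way round. Seated, the block's centre is 30 mm above this floor and its head stands 20 mm above the deck.
- clamp_hinge (a point): Hinge line of the clamp lever, 50 mm behind the well (+x of the instrument) and 26 mm above the deck, parallel to the instrument's y; its axes are those of the instrument. Two small cheeks carry it, up to 32 mm above the deck.
- clamp_tab (a point): Point on the outer face of the red thumb tab of the clamp lever, 92 mm from the hinge. The lever is an aluminium arm 18 mm wide, 6 mm thick, 102 mm long in all; its tab is 20 mm long, 26 mm wide, 9 mm thick. The point's z axis points out of the outer face: up when shut, backwards when open.
- clamp (a joint): Angle of the clamp lever, rad: 0 shut (level over the well towards the instrument's front, rubber pad just on the head of a seated block), 1.57 upright, at most 2.15, leaning back. Starts open at 1.75 to 2.05. Stiff hinge (0.06 N m): stays where it is left. Shut it by pushing its outer (back) face forwards and down.
- selector (a joint): Angle of the filter selector, rad, growing clockwise seen from above; 0 is its home stop (black dot), to which a spring (0.08 to 0.15 N m) returns it from anywhere when let go. It clicks every 22.5 degrees (0.393 rad): red dot, yellow, green (third, 1.178 rad), blue, violet (end stop, 1.963). The clicks add a torque ripple of +-0.06 N m.
- selector_bar (a point): Black pointer bar by which the selector is gripped: 46 mm long (its x, towards the end with the white line), 14 mm wide (y), 26 mm high; this point is the bar's centre, on the turning axis, 21 mm above the deck. It stands on a round skirt 56 mm across, top 8 mm above the deck. At home its x is 56 degrees anticlockwise of the instrument's x.
- petri: Closed petri dish, 93 mm across, 17 mm high, lying on the table, origin under its centre; a bystander.
- dropper: Small amber dropper bottle, 36 mm across, 85 mm high, origin under its centre; a bystander.
- beaker: Glass beaker, 72 mm across, 95 mm high, origin under its centre; a bystander.
- slidebox: Blue box of slides, 87 by 102 mm, 30 mm high, origin under its centre; a bystander.
- handlens: Hand lens lying flat: steel ring 80 mm across, black handle along its -x to 140 mm from the ring's centre, 12 mm high; origin under the ring's centre; a bystander.
- marker: Green marker pen lying on the table, 130 mm long, 13 mm thick; a bystander.

How it is judged:
By the outcome, as a careful person would: the job done as asked, in the order asked, and still so for the second after the job is handed in, while the arm keeps its last pose, push and grip.
It also fails if it takes over 72 s, if anything falls off the work surface, if the arm or the gripper's body presses on something with over 40 N, if the wrist force passes 120 N, or if a joint passes its speed limit or range.

### The arm

A 6-joint arm with a two-finger parallel gripper is mounted at the origin on the work surface. World frame = base frame: x ahead of the robot, y to its left, z up, the work surface at z = 0. Lengths are in m, angles in rad, forces in N, time in s.
With the tool pointing down it reaches from about 0.225 to 0.875 m from the base axis. Payload 3.4 kg.
Tool frame: the origin (TCP) lies at the very end of the fingers, on their centre line; the grasp point (between the pads) lies 19 mm behind it; z points along the fingers, y is the direction in which the jaws open and shut (so a half turn about z gives the same grasp; the last joint's range is limited). The gripper opens to 85 mm and grips with 20 to 120 N. Pads are 22 mm wide; open, the fingers measure 114 mm over their backs; the gripper's body (76 mm by 85 mm) begins 54 mm behind the grasp point. The pads swing forward as they close: fully open they stand 13 mm farther back than shut.
Start: joints at [1.105, 0.276, 1.505, -0, 1.361, -0.121], TCP at [0.194, 0.541, 0.231] pointing down, gripper open.
Joint ranges: [-2.89, 2.89], [-0.75, 2.08], [0.22, 2.7], [-1.18, 4.32], [0.11, 2.71], [-2.7, 2.7]. Speed limits (rad/s): [2.57, 2.57, 3.14, 3.14, 3.14, 3.14].

### API

Orientations are given as a unit quaternion [w, x, y, z].
In Python, from rig import telemetry, imaging, manip, finder gives the robot as it stands.
- The arm moves only by the tool arm_command, never from a script. Its argument "steps" is a list of rows, each a list of 3 entries, a list of its own where there are three numbers: the turn, a rotation vector about the world's x, y, z in rad, then the shift along the world's x, y, z in mm, then the closure in counts, from 0 (fully open) to 255 (shut). In form: [[[rx, ry, rz], [dx, dy, dz], grip], ...]. A call has 1 to 20 rows; each row shifts and turns the commanded pose from where the row before left it; what a row does not reach is not made up. A row lasts 1/8 s, in which the tool goes at most 62.5 mm and 10.7 degrees, less where a joint would pass 70% of its speed; a pose out of reach is approached as far as the arm can. A call is refused whole if a number of a shift passes 62.5 or a number of a turn 0.188, either way. A call with a gripper value outside its range is refused whole. The fingers move at their own pace and stop on an object; "newtons" is the grip in N (left out, the last holds). Time passes only in rows, so rows that do not move let the fingers close. It gives the time, the measured TCP pose, the force and the opening at its end, in the units of the state.
- telemetry.get_state(): the state, without advancing time (a new reading comes with each control period).
- imaging.get_image(name): name is "scene" or "top" or "wrist"; returns the picture (400x640x3 uint8, blue, green, red); there is no depth.
- imaging.camera_params(name): a dict with "intrinsics" (3x3 intrinsics, pixels), "R" (3x3) and "t" (3): a world point X has camera coordinates R X + t. Camera axes: x right, y down, z forward; pixel columns grow to the right and rows downward; lengths in m; the calibration is good to about 2 mm. A picture is of the moment at which its call begins: read the wrist's pose just before it. camera_params takes no time and is no camera call; for the wrist camera it gives the pose at the moment of the call.
- manip.sign_off(): hands the job in, once; it reports no verdict.
Trained networks look in the newest picture that a camera, given by its name, has taken for a name from the list of things; names that differ only in an ending like _2 or _b are one class to them, and where a whole thing is asked for, a point or a joint stands for the part that bears it (a point fixed in the world has none). Each returns a list of dicts, best first, with "score" (0 to 1); they miss things now and then, are a little off and sometimes report something else, mostly with a low value. They report only what shows in the picture. A call takes as long as a camera call.
- finder.cut_out(camera, thing): "pixels" (400x640 bool, what is visible of it) and "extent" ([left, top, width, height] in pixels, round what is visible of it).
The state is a dict: "clock": time; "qpos": joint angles; "qd": joint speeds; "effort": joint torques, N m; "position": TCP position; "ee_rot": TCP orientation; "contact_force": force on the tool from outside, world axes, zero at the start; "moment": the same for the moment, N m; "width": finger opening in m.
Only numpy, scipy, OpenCV 4.12 (cv2) and the standard library are available. Lean on these libraries where they do the work, as an engineer would, in place of code of your own. Each camera call takes 0.05 s, during which the arm holds its last target.

## Working session

There is one attempt and no reset: what is moved stays moved. The work goes in short steps, Python scripts to look and compute and a tool call to move; the robot and the scene stay as the last step left them, time stands still between calls to the robot, and variables do not carry over. Pictures are saved under pics/ and viewed, and the job is handed in when it is done.

Besides the shell and the picture viewer there is one more tool, called after ">>>" in YAML: its name, and indented under it one key for each argument. arm_command: Moves the arm, as the interface text tells. Its arguments: {"type":"object","properties":{"steps":{"type":"array"},"newtons":{"type":"number"}},"required":["steps"]}

```bash
ls; mkdir -p pics; python3 - <<'E'
from rig import telemetry, imaging, manip, finder
import cv2,numpy as np
print(telemetry.get_state())
for n in ["scene","top","wrist"]:
    im=imaging.get_image(n); cv2.imwrite(f"pics/{n}0.png",im)
    p=imaging.camera_params(n); print(n,p)
E
```

```text
pics
{'clock': 0.0, 'qpos': array([ 1.10502479e+00,  2.76575251e-01,  1.50618105e+00,  9.85260009e-06,
        1.36072123e+00, -1.20978001e-01]), 'qd': array([ 1.24257236e-04, -1.13969857e-03,  6.75038270e-05, -9.68235366e-04,
        1.13672968e-03, -3.80029137e-04]), 'effort': array([ 1.48308172e-03, -4.16763783e+01, -2.45809042e+01, -1.49236178e-05,
        1.08019420e-02,  1.28009253e-05]), 'position': array([0.19408687, 0.54065619, 0.2304319 ]), 'ee_rot': array([-2.77150053e-04,  1.71545021e-01,  9.85175831e-01, -9.00779251e-04]), 'contact_force': array([ 0.1507694 ,  0.10661834, -0.35426999]), 'moment': array([ 0.03092462, -0.02463691, -0.0112072 ]), 'width': 0.08522363815612623}
scene {'intrinsics': array([[494.45635607,   0.        , 323.02043597],
       [  0.        , 494.45635607, 200.87565201],
       [  0.        ,   0.        ,   1.        ]]), 'R': array([[-0.54579384,  0.83777115,  0.0157666 ],
       [ 0.65423124,  0.43782633, -0.61667624],
       [-0.5235366 , -0.32626309, -0.78705897]]), 't': array([ 0.26104948, -0.31670728,  1.9289396 ])}
top {'intrinsics': array([[517.60893611,   0.        , 322.37460204],
       [  0.        , 517.60893611, 205.07741804],
       [  0.        ,   0.        ,   1.        ]]), 'R': array([[-0.02638609, -0.99946006,  0.01957985],
       [-0.98580949,  0.02276749, -0.16631683],
       [ 0.16578125, -0.02369045, -0.98587795]]), 't': array([0.04561391, 0.55509654, 1.38670756])}
wrist {'intrinsics': array([[323.94825525,   0.        , 323.75225674],
       [  0.        , 323.94825525, 199.26597798],
       [  0.        ,   0.        ,   1.        ]]), 'R': array([[ 3.39134539e-01,  9.40737861e-01, -2.05706788e-04],
       [ 9.05120163e-01, -3.26234799e-01,  2.72632256e-01],
       [ 2.56408376e-01, -9.26452038e-02, -9.62118294e-01]]), 't': array([-0.57477357, -0.03457447,  0.3774903 ])}
```

View pics/scene0.png

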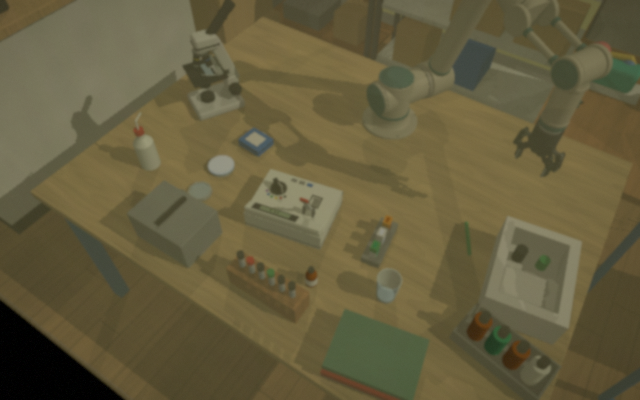

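View pics/top0.png

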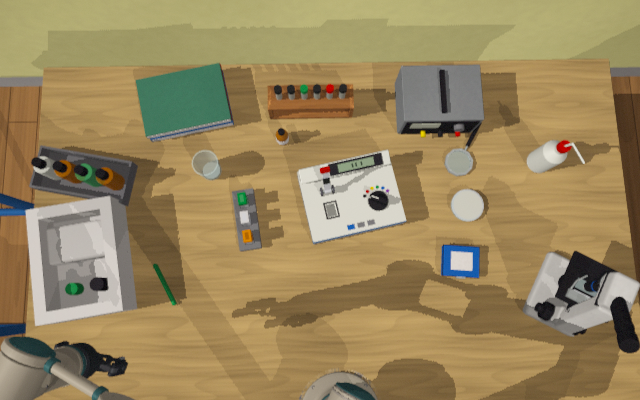

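View pics/wrist0.png

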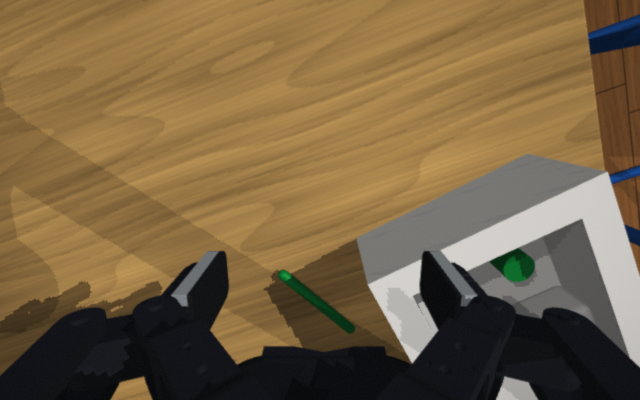

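The top view shows the rack at about (246,219) with the amber block nearest the robot at (247,236). The colorimeter is at (352,197), its well at (331,210), the clamp at (326,183) and the knob at (378,200).

```bash
cat > h.py <<'E'
from rig import telemetry, imaging, manip, finder
import cv2,numpy as np
from scipy.spatial.transform import Rotation as Ro
def ray(p,uv,z):
    d=p['R'].T@np.linalg.inv(p['intrinsics'])@np.array([uv[0],uv[1],1.]); c=-p['R'].T@p['t']
    return c+d*(z-c[2])/d[2]
def proj(p,X):
    X=np.atleast_2d(X); c=X@p['R'].T+p['t']; q=c@p['intrinsics'].T; return q[:,:2]/q[:,2:]
def pose():
    s=telemetry.get_state(); q=s['ee_rot']; return s,Ro.from_quat([q[1],q[2],q[3],q[0]])
E
python3 - <<'E'
from h import *
im=imaging.get_image("top");p=imaging.camera_params("top")
for n,z in [("amber_center",.05),("green_center",.05),("clear_center",.05),("rack",.02),("colorimeter",.05),("clamp_tab",.15),("selector_bar",.08)]:
    for r in finder.cut_out("top",n)[:2]:
        m=r['pixels']; ys,xs=np.nonzero(m)
        rr=cv2.minAreaRect(np.c_[xs,ys].astype(np.float32))
        print(n,round(r['score'],2),r['extent'],m.sum(),rr,ray(p,rr[0],z).round(3))
cv2.imwrite("pics/crop.png",cv2.resize(im[130:270,220:420],None,fx=4,fy=4,interpolation=cv2.INTER_CUBIC))
s,R=pose();print(R.as_matrix().round(3))
E
```

```text
amber_center 0.58 [153.0, 268.8, 21.3, 36.1] 223 ((163.90000915527344, 284.3000183105469), (45.16857147216797, 5.81377649307251), 63.43495178222656) [0.35  0.462 0.05 ]
green_center 0.64 [239.1, 194.3, 9.1, 11.1] 132 ((242.5, 199.5), (13.0, 11.0), 90.0) [0.576 0.252 0.05 ]
clear_center 0.72 [237.9, 212.0, 10.6, 14.8] 132 ((245.15383911132812, 218.2692413330078), (14.31647777557373, 9.60969066619873), 78.69007110595703) [0.524 0.245 0.05 ]
clear_center 0.46 [231.2, 189.9, 28.6, 63.2] 734 ((246.1607666015625, 220.06597900390625), (59.66847610473633, 21.513416290283203), 82.56858825683594) [0.519 0.242 0.05 ]
rack 0.64 [231.3, 188.5, 32.1, 60.9] 1078 ((246.70790100097656, 219.8580322265625), (62.51237869262695, 23.50969696044922), 82.23483276367188) [0.523 0.244 0.02 ]
colorimeter 0.75 [297.4, 151.9, 107.6, 92.9] 7172 ((350.71112060546875, 196.5026092529297), (76.64286804199219, 95.64354705810547), 76.67547607421875) [ 0.578 -0.047  0.05 ]
clamp_tab 0.65 [321.4, 168.7, 8.3, 25.0] 192 ((324.9779052734375, 179.5801239013672), (25.228240966796875, 9.250354766845703), 86.98721313476562) [0.605 0.026 0.15 ]
clamp_tab 0.51 [277.9, 132.5, 11.5, 10.8] 160 ((282.0, 137.5), (15.0, 12.0), 90.0) [0.72  0.135 0.15 ]
selector_bar 0.58 [369.5, 190.8, 17.3, 18.9] 336 ((377.5000305175781, 200.50001525878906), (19.798988342285156, 19.798988342285156), 45.0) [ 0.559 -0.117  0.08 ]
[[-0.941  0.338  0.   ]
 [ 0.338  0.941  0.   ]
 [-0.     0.    -1.   ]]
```

View pics/crop.png

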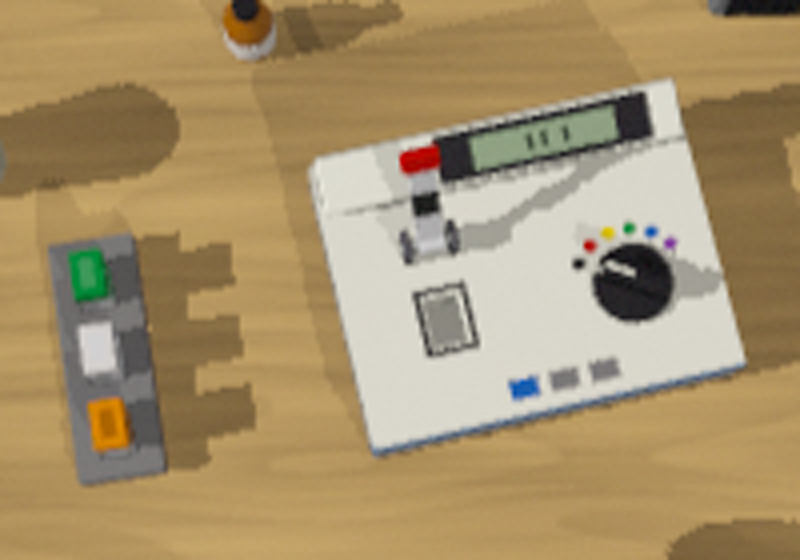

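```bash
python3 - <<'E'
from h import *
p=imaging.camera_params("top")
c=lambda u,v:(220+(u-1.5)/4,130+(v-1.5)/4)
fl=ray(p,c(374,443),.066);fr=ray(p,c(745,365),.066)
print("front",fl,fr, np.degrees(np.arctan2(*(fl-fr)[[1,0]]))-90)
for n,uv,z in [("well",(447,319),.066),("knob",(634,276),.09),("amber",(109,425),.068),("white",(98,348),.068),("green",(88,275),.068),("rackBL",(82,485),.024),("rackTL",(50,246),.024),("hinge",(431,240),.095)]:
    print(n,ray(p,c(*uv),z).round(4))
pw=imaging.camera_params("wrist"); s,R=pose()
cw=-pw['R'].T@pw['t']; print("cam in tool",R.inv().apply(cw-s['position']).round(4)); print((pw['R']@R.as_matrix()).round(4))
E
```

```text
front [0.45676915 0.0598315  0.066     ] [ 0.503828   -0.19391411  0.066     ] 10.506524546855772
well [0.5403 0.0081 0.066 ]
knob [ 0.5628 -0.1177  0.09  ]
amber [0.4731 0.2377 0.068 ]
white [0.5256 0.245  0.068 ]
green [0.5759 0.2517 0.068 ]
rackBL [0.4368 0.2618 0.024 ]
rackTL [0.6054 0.2842 0.024 ]
hinge [0.5896 0.0185 0.095 ]
cam in tool [ 6.890e-02  1.000e-04 -1.419e-01]
[[-1.200e-03  1.000e+00 -1.200e-03]
 [-9.621e-01 -1.500e-03 -2.728e-01]
 [-2.728e-01  8.000e-04  9.621e-01]]
```

>>> arm_command:
  steps:
    - [[0,0,0.06],[35,-38,0],0]
    - [[0,0,0.06],[35,-38,0],0]
    - [[0,0,0.06],[35,-38,0],0]
    - [[0,0,0.06],[35,-38,0],0]
    - [[0,0,0.06],[35,-38,0],0]
    - [[0,0,0.06],[35,-38,0],0]
    - [[0,0,0.06],[35,-38,0],0]
    - [[0,0,0.06],[35,-38,0],0]
    - [[0,0,0],[0,0,0],0]
    - [[0,0,0],[0,0,0],0]

```text
clock: 1.8
position: [0.474, 0.2373, 0.2312]
ee_rot: [-0.0, -0.067, 0.998, 0.0]
contact_force: [-0.5, 0.0, 0.1]
width: 0.0854
```

```bash
python3 - <<'E'
from h import *
s,R=pose(); p=imaging.camera_params("wrist"); im=imaging.get_image("wrist")
print(s['clock'],s['position'],R.as_matrix().round(3),s['contact_force'])
np.savez("w1.npz",im=im,**p)
cv2.imwrite("pics/w1.png",im)
for n in ("amber_center","rack","colorimeter"):
    for r in finder.cut_out("wrist",n)[:2]: print(n,r['score'],r['extent'])
E
```

```text
1.8 [0.47402339 0.23726746 0.23121109] [[-0.991 -0.134 -0.001]
 [-0.134  0.991  0.001]
 [ 0.001  0.001 -1.   ]] [-0.48726894  0.03393107  0.10642885]
rack 0.93 [300.4, 141.4, 56.2, 146.1]
colorimeter 0.81 [4.0, 131.2, 189.8, 237.9]
```

View pics/w1.png

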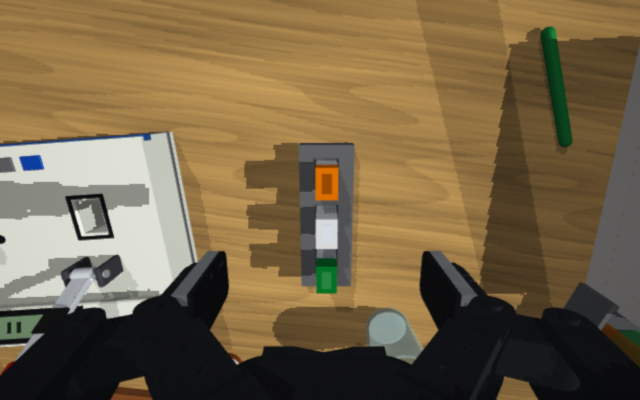

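```bash
python3 - <<'E'
from h import *
im=np.load("w1.npz")['im']
a=cv2.resize(im[135:305,285:375],None,fx=6,fy=6,interpolation=cv2.INTER_NEAREST)[:600]
b=cv2.resize(im[120:320,0:200],None,fx=3,fy=3,interpolation=cv2.INTER_NEAREST)
cv2.imwrite("pics/a.png",a[:600]);cv2.imwrite("pics/b.png",b)
E
```

```text
(no output)
```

View pics/a.png

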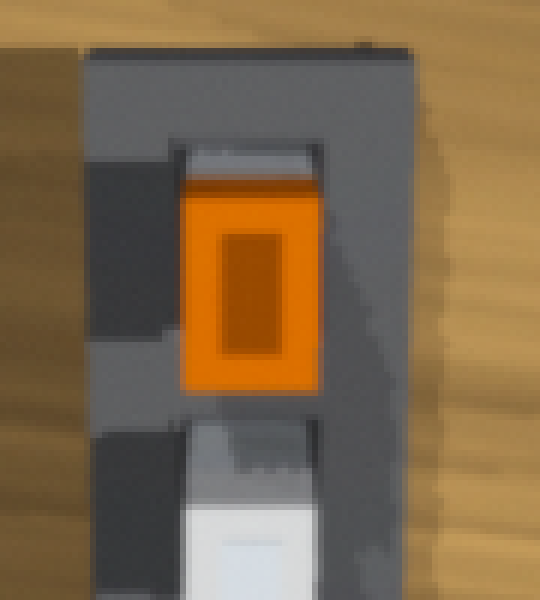

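View pics/b.png

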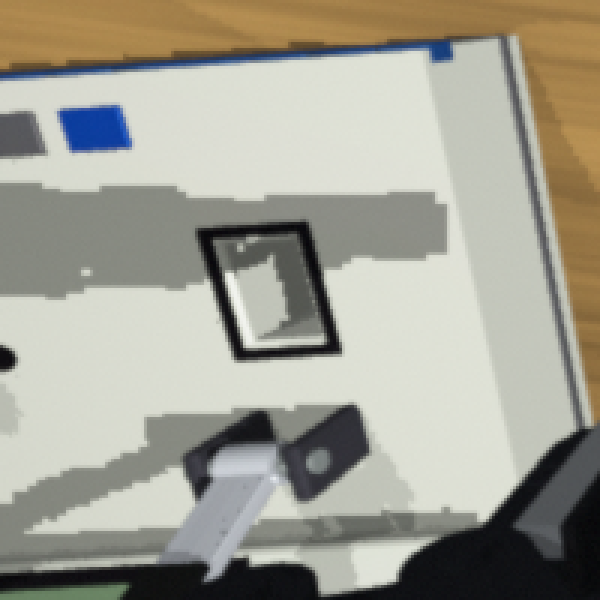

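```bash
python3 - <<'E'
from h import *
p=np.load("w1.npz")
A=lambda u,v:((u-2.5)/6+285,(v-2.5)/6+135)
B=lambda u,v:((u-1)/3,(v-1)/3+120)
print("amber",ray(p,A(251.5,295),.068))
tc=[ray(p,A(*c),.068) for c in [(184,198),(321,198),(319,392),(182,392)]]
print(np.array(tc).round(4)); print(np.degrees(np.arctan2(*(tc[3]-tc[0])[[1,0]])),np.degrees(np.arctan2(*(tc[2]-tc[1])[[1,0]])))
d=ray(p,(301.3,290),.024)
e=[ray(p,A(86,57),.024),ray(p,A(93,595),.024)]; print("rack yaw L",np.degrees(np.arctan2(*(e[1]-e[0])[[1,0]])))
e=[ray(p,A(413,57),.024),ray(p,A(405,560),.024)]; print("rack yaw R",np.degrees(np.arctan2(*(e[1]-e[0])[[1,0]])), "front mid?",e[0])
e=[ray(p,A(86,57),.024),ray(p,A(413,57),.024)]; print("rack front",e,np.degrees(np.arctan2(*(e[1]-e[0])[[1,0]]))-90)
for n,cs in (("outer",[(198,230),(307,222),(341,352),(237,359)]),("inner",[(213,239),(301,232),(328,346),(244,350)])):
    w=np.array([ray(p,B(*c),.066) for c in cs]); print(n,w.mean(0).round(4), [round(float(np.linalg.norm(w[i]-w[i-1])),4) for i in range(4)])
    for i,j in((0,3),(1,2)): print(np.degrees(np.arctan2(*(w[j]-w[i])[[1,0]])))
f=[ray(p,B(*c),.066) for c in [(515,37),(0,74)]]; print("front",np.degrees(np.arctan2(*(f[0]-f[1])[[1,0]]))-90,f)
f=[ray(p,B(*c),.066) for c in [(502,37),(585,425)]]; print("side",np.degrees(np.arctan2(*(f[1]-f[0])[[1,0]])))
E
```

```text
amber [0.47565427 0.24052338 0.068     ]
[[0.4614 0.2278 0.068 ]
 [0.4585 0.2493 0.068 ]
 [0.4903 0.2536 0.068 ]
 [0.4932 0.2315 0.068 ]]
6.621243544858445 7.721364251013487
rack yaw L 7.1700849694568705
rack yaw R 8.125247818585091 front mid? [0.43884424 0.26497043 0.024     ]
rack front [array([0.44655276, 0.20724597, 0.024     ]), array([0.43884424, 0.26497043, 0.024     ])] 7.606270934168549
outer [0.5411 0.0108 0.066 ] [0.0456, 0.0362, 0.0457, 0.0359]
11.87532875404826
11.408905326366785
inner [0.5414 0.011  0.066 ] [0.0392, 0.0294, 0.0401, 0.0288]
10.808030156889982
9.912192781255493
front 11.60972428474102 [array([0.44628734, 0.09090855, 0.066     ]), array([ 0.47907502, -0.06868302,  0.066     ])]
side 12.532505941595062
```

The wrist view shows the amber head's top centred at about (327,184), at world (0.476, 0.2405), in line with the tool. The well is at about (90,217). Before grasping I'll look straight down at the well from the same height, so that the calibration bias cancels.

>>> arm_command:
  steps:
    - [[0,0,0.017],[17,-45,0],0]
    - [[0,0,0.017],[17,-45,0],0]
    - [[0,0,0.017],[17,-45,0],0]
    - [[0,0,0.017],[15,-45,0],0]
    - [[0,0,0],[0,-46,0],0]
    - [[0,0,0],[0,0,0],0]
    - [[0,0,0],[0,0,0],0]

```text
clock: 2.88
position: [0.5401, 0.0123, 0.2314]
ee_rot: [0.0, -0.102, 0.995, 0.001]
contact_force: [-0.3, -0.1, -0.2]
width: 0.0859
```

```bash
python3 - <<'E'
from h import *
s,R=pose(); p=imaging.camera_params("wrist"); im=imaging.get_image("wrist")
print(s['clock'],s['position'],R.as_matrix().round(3),s['contact_force'])
np.savez("w2.npz",im=im,**p)
cv2.imwrite("pics/w2.png",im)
cv2.imwrite("pics/w2b.png",cv2.resize(im[130:280,240:420],None,fx=4,fy=4,interpolation=cv2.INTER_NEAREST))
E
```

```text
2.875 [0.54010442 0.01229533 0.23140258] [[-0.979 -0.202 -0.   ]
 [-0.202  0.979  0.001]
 [-0.     0.001 -1.   ]] [-0.3101557  -0.09730813 -0.18312887]
```

View pics/w2.png

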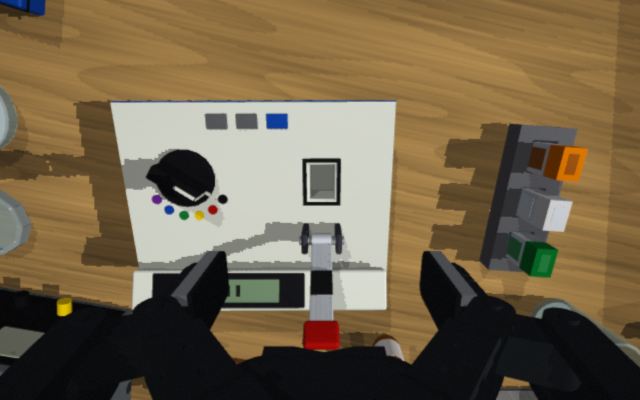

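View pics/w2b.png

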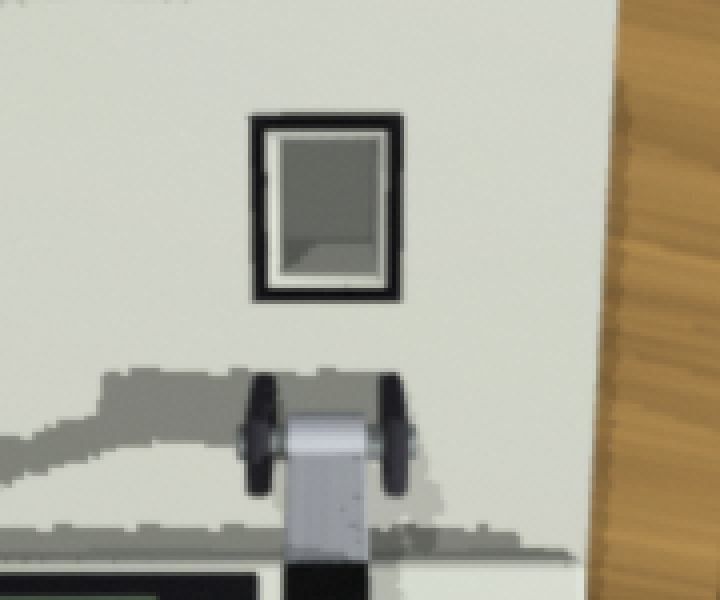

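```bash
python3 - <<'E'
from h import *
p=np.load("w2.npz")
B=lambda u,v:((u-1.5)/4+240,(v-1.5)/4+130)
yaw=lambda a,b:np.degrees(np.arctan2(*(b-a)[[1,0]]))
w=np.array([ray(p,B(*c),.066) for c in [(249,114),(403,114),(401,300),(254,300)]])
print("outer",w.mean(0),[round(float(np.linalg.norm(w[i]-w[i-1])),4) for i in range(4)],yaw(w[0],w[3]),yaw(w[1],w[2]),yaw(w[0],w[1])-90,yaw(w[3],w[2])-90)
w=np.array([ray(p,B(*c),.066) for c in [(280,138),(379,138),(378,275),(281,275)]])
print("inner",w.mean(0),[round(float(np.linalg.norm(w[i]-w[i-1])),4) for i in range(4)])
f=[ray(p,c,.066) for c in [(111.5,101),(395,101)]];print("front",yaw(*f)-90, f)
f=[ray(p,c,.066) for c in [(395,101),(386.5,268)]];print("side",yaw(*f))
print("hinge",ray(p,B(327,441),.092))
s=telemetry.get_state()
# lever in camera: predict tab for various angles
W=np.array([.5411,.0115]);y=np.radians(11.6);ex=np.array([np.cos(y),np.sin(y),0]);h=np.r_[W,.092]+.05*ex
for a in np.arange(1.7,2.1,.05):
    print(round(a,2),proj(p,h+.102*(-np.cos(a)*ex+np.sin(a)*np.array([0,0,1])))[0].round(1),proj(p,h+.092*(-np.cos(a)*ex+np.sin(a)*np.array([0,0,1])))[0].round(1))
k=[ray(p,c,.074) for c in [(187,177)]];print("skirt",k)
E
```

```text
outer [0.54133837 0.01049747 0.066     ] [0.0462, 0.0366, 0.0462, 0.0364] 12.080729641548958 11.793649464009132 11.589657840685376 11.575673265924422
inner [0.54087536 0.0110797  0.066     ] [0.034, 0.0237, 0.034, 0.0239]
front 11.605399683800883 [array([ 0.50597928, -0.19083164,  0.066     ]), array([0.45424638, 0.06107087, 0.066     ])]
side 12.002405045306965
hinge [0.59001334 0.02059124 0.092     ]
1.7 [322.  320.7] [322.1 309.8]
1.75 [322.  326.6] [322.1 314.9]
1.8 [322. 332.] [322.1 319.7]
1.85 [322.1 337. ] [322.1 324.2]
1.9 [322.1 341.5] [322.1 328.3]
1.95 [322.1 345.6] [322.1 332. ]
2.0 [322.1 349.2] [322.1 335.3]
2.05 [322.1 352.4] [322.2 338.2]
2.1 [322.1 355. ] [322.2 340.8]
skirt [array([ 0.56036002, -0.11459839,  0.074     ])]
```

```bash
python3 - <<'E'
from h import *
im=np.load("w2.npz")['im']
cv2.imwrite("pics/w2c.png",cv2.resize(im[220:370,270:370],None,fx=4,fy=4,interpolation=cv2.INTER_NEAREST))
cv2.imwrite("pics/w2d.png",cv2.resize(im[130:230,130:240],None,fx=6,fy=6,interpolation=cv2.INTER_NEAREST))
E
```

```text
(no output)
```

View pics/w2c.png

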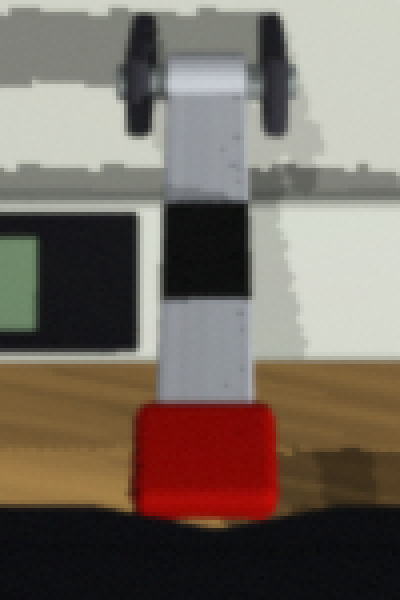

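View pics/w2d.png

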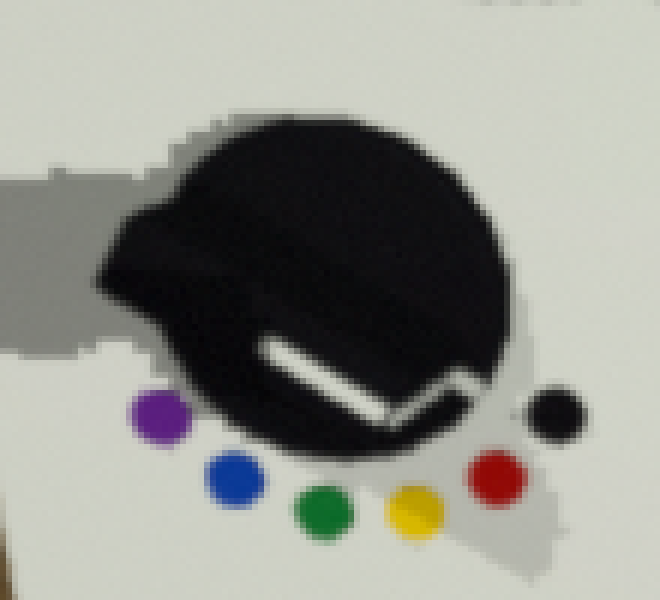

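The well opening is centred at about pixel (322,181), world (0.541, 0.011), with the instrument's yaw at 11.65°. The lever is at about 1.95 rad, and the knob at (187,177) is at home, with its white line towards the black dot. Going back to the amber block now.

>>> arm_command:
  steps:
    - [[0,0,-0.014],[-13,46,0],0]
    - [[0,0,-0.014],[-13,46,0],0]
    - [[0,0,-0.014],[-13,46,0],0]
    - [[0,0,-0.014],[-13,46,0],0]
    - [[0,0,-0.014],[-12.4,44.2,0],0]
    - [[0,0,0],[0,0,-40],0]
    - [[0,0,0],[0,0,-50],0]
    - [[0,0,0],[0,0,-50],0]
    - [[0,0,0],[0,0,-40],0]
    - [[0,0,0],[0,0,0],0]
    - [[0,0,0],[0,0,0],0]

```text
clock: 4.3
position: [0.4768, 0.2406, 0.0527]
ee_rot: [0.001, -0.067, 0.998, 0.0]
contact_force: [0.1, 0.6, -0.1]
width: 0.0855
```

```bash
python3 - <<'E'
from h import *
s,R=pose(); p=imaging.camera_params("wrist"); im=imaging.get_image("wrist")
print(s['clock'],s['position'],R.as_matrix().round(3),s['contact_force'])
np.savez("w3.npz",im=im,**p)
cv2.imwrite("pics/w3.png",im)
E
```

```text
4.3 [0.47675924 0.24062852 0.05271343] [[-0.991 -0.134  0.002]
 [-0.134  0.991  0.001]
 [-0.002  0.001 -1.   ]] [ 0.06706609  0.64164239 -0.05139508]
```

View pics/w3.png

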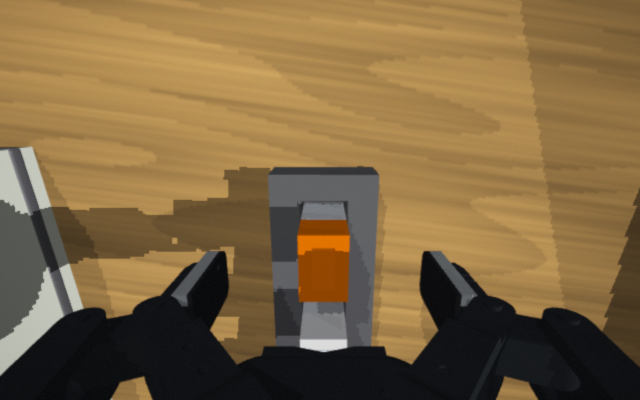

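>>> arm_command:
  newtons: 40
  steps:
    - [[0,0,0],[-1,0,-2],0]
    - [[0,0,0],[0,0,0],255]
    - [[0,0,0],[0,0,0],255]
    - [[0,0,0],[0,0,0],255]
    - [[0,0,0],[0,0,0],255]
    - [[0,0,0],[0,0,0],255]
    - [[0,0,0],[0,0,0],255]
    - [[0,0,0],[0,0,0],255]
    - [[0,0,0],[0,0,0],255]

```text
clock: 5.48
position: [0.4751, 0.2394, 0.0495]
ee_rot: [0.0, -0.067, 0.998, 0.0]
contact_force: [-0.6, -0.3, 4.3]
width: 0.0211
```

```bash
python3 - <<'E'
from h import *
p0=np.load("w3.npz"); 
w=np.array([ray(p0,c,.068) for c in [(298,235.3),(349.5,235.3),(349,301.5),(298.5,301.5)]]);print(w.mean(0),[np.linalg.norm(w[i]-w[i-1]) for i in range(4)])
s,R=pose(); p=imaging.camera_params("wrist"); im=imaging.get_image("wrist")
print(s['clock'],s['position'],R.as_matrix().round(3),s['contact_force'],s['width'])
np.savez("w4.npz",im=im,**p)
cv2.imwrite("pics/w4.png",im)
E
```

```text
[0.47531572 0.24055079 0.068     ] [np.float64(0.03173462638965859), np.float64(0.021586694695530702), np.float64(0.03174313177689022), np.float64(0.02253042712567137)]
5.475 [0.47510782 0.23941214 0.04952228] [[-0.991 -0.133  0.   ]
 [-0.133  0.991  0.   ]
 [-0.     0.    -1.   ]] [-0.62587104 -0.26041667  4.25225903] 0.02112221715676599
```

View pics/w4.png

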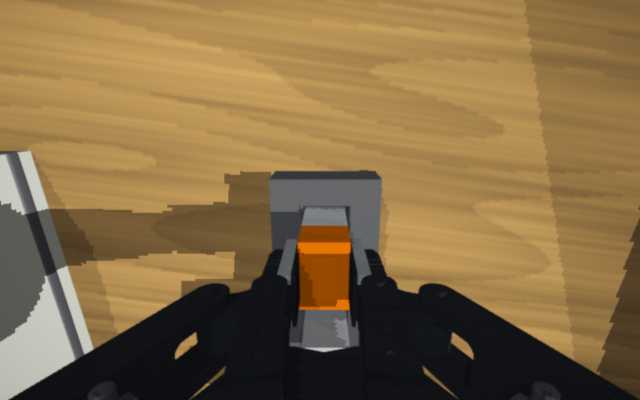

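The block is gripped at 21 mm, but the fingertips are low for the well. They would end about 1.5 mm above the deck, so I'll regrip 4 mm higher.

>>> arm_command:
  newtons: 40
  steps:
    - [[0,0,0],[0,0,0],150]
    - [[0,0,0],[0,0,0],150]
    - [[0,0,0],[0,0,5],150]
    - [[0,0,0],[0,0,0],150]
    - [[0,0,0],[0,0,0],255]
    - [[0,0,0],[0,0,0],255]
    - [[0,0,0],[0,0,0],255]
    - [[0,0,0],[0,0,0],255]
    - [[0,0,0],[0,0,0],255]

```text
clock: 6.65
position: [0.4752, 0.2395, 0.0546]
ee_rot: [0.0, -0.067, 0.998, 0.0]
contact_force: [-0.5, 0.3, 5.0]
width: 0.0208
```

```bash
python3 - <<'E'
from h import *
s,R=pose(); p=imaging.camera_params("wrist"); im=imaging.get_image("wrist")
print(s['clock'],s['position'],R.as_matrix().round(3),s['contact_force'],s['width'])
np.savez("w5.npz",im=im,**p)
cv2.imwrite("pics/w5.png",im[150:400,220:430].repeat(2,0).repeat(2,1))
E
```

```text
6.65 [0.47516491 0.23947905 0.05458852] [[-0.991 -0.133  0.   ]
 [-0.133  0.991  0.   ]
 [-0.001  0.    -1.   ]] [-0.4697536   0.34792659  5.02119634] 0.02081840938834851
```

View pics/w5.png

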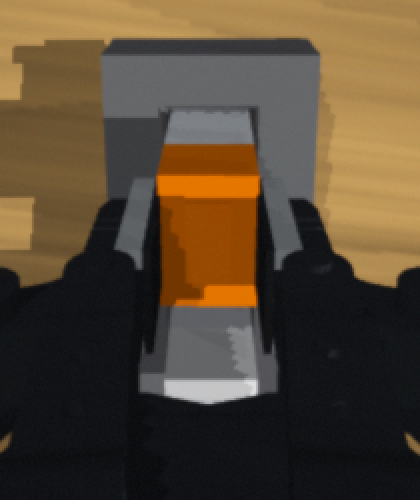

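>>> arm_command:
  steps:
    - [[0,0,0],[0,0,10],255]
    - [[0,0,0],[0,0,25],255]
    - [[0,0,0],[0,0,35],255]
    - [[0,0,0],[0,0,35],255]
    - [[0,0,0.01],[7,-23,5],255]
    - [[0,0,0.012],[12,-42,0],255]
    - [[0,0,0.012],[12,-42,0],255]
    - [[0,0,0.012],[12,-42,0],255]
    - [[0,0,0.012],[12,-42,0],255]
    - [[0,0,0.012],[10.3,-38.6,0],255]
    - [[0,0,0],[0,0,0],255]
    - [[0,0,0],[0,0,0],255]
    - [[0,0,0],[0,0,0],255]

```text
clock: 8.32
position: [0.5398, 0.0108, 0.1643]
ee_rot: [-0.0, -0.102, 0.995, 0.0]
contact_force: [-0.9, -0.5, -0.3]
width: 0.0208
```

```bash
python3 - <<'E'
from h import *
s,R=pose(); p=imaging.camera_params("wrist"); im=imaging.get_image("wrist")
print(s['clock'],s['position'],R.as_matrix().round(3),s['contact_force'],s['width'])
np.savez("w6.npz",im=im,**p)
cv2.imwrite("pics/w6.png",im[80:400,160:480].repeat(2,0)[:600].repeat(2,1))
E
```

```text
8.325 [0.53975748 0.01078598 0.16426554] [[-0.979 -0.203 -0.001]
 [-0.203  0.979  0.001]
 [ 0.     0.001 -1.   ]] [-0.86313753 -0.54209371 -0.29384476] 0.020786981380120837
```

View pics/w6.png

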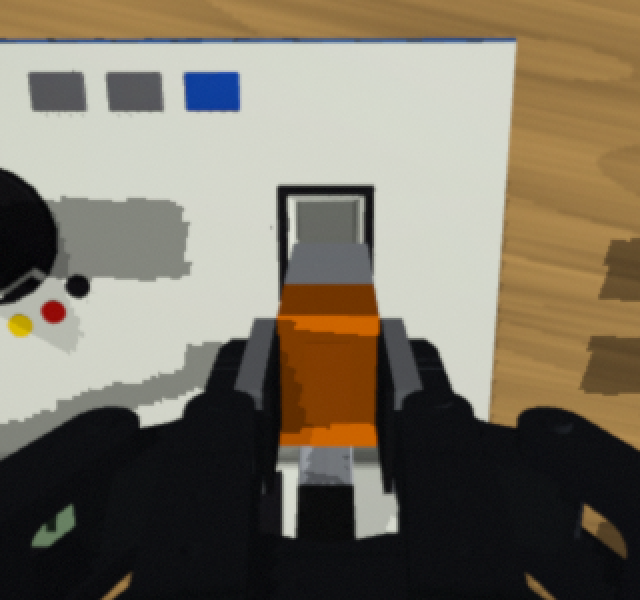

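>>> arm_command:
  steps:
    - [[0,0,0],[0.7,-0.9,-15],255]
    - [[0,0,0],[0,0,-20],255]
    - [[0,0,0],[0,0,-12],255]
    - [[0,0,0],[0,0,0],255]
    - [[0,0,0],[0,0,0],255]

```text
clock: 9.0
position: [0.5414, 0.0089, 0.1176]
ee_rot: [0.0, -0.102, 0.995, -0.0]
contact_force: [-0.1, 0.2, -0.7]
width: 0.0208
```

```bash
python3 - <<'E'
from h import *
s,R=pose(); p=imaging.camera_params("wrist"); im=imaging.get_image("wrist")
print(s['clock'],s['position'],R.as_matrix().round(3),s['contact_force'],s['width'])
cv2.imwrite("pics/w7.png",im[80:400,160:480].repeat(2,0)[:600].repeat(2,1))
E
```

```text
9.0 [0.54137947 0.00894306 0.11759464] [[-0.979 -0.202  0.001]
 [-0.202  0.979  0.   ]
 [-0.001 -0.    -1.   ]] [-0.14490219  0.21010719 -0.6790383 ] 0.02082563463195394
```

View pics/w7.png

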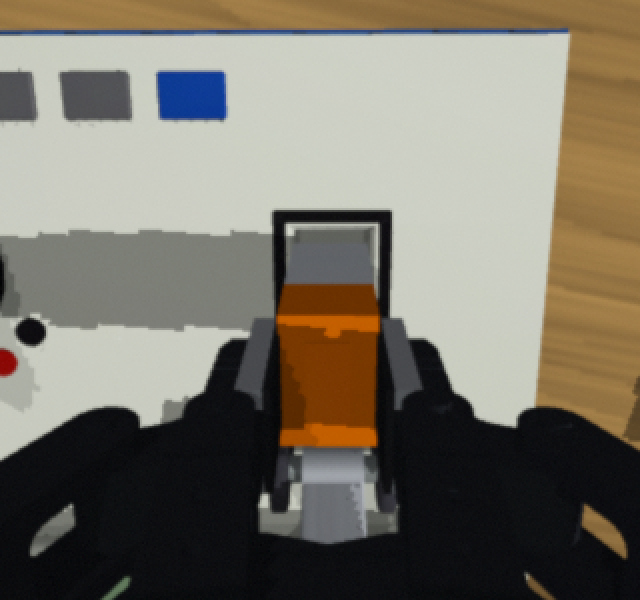

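```bash
python3 - <<'E'
from h import *
for i in range(5):
    s,R=pose(); print(s['clock'],s['position'].round(5),s['qpos'].round(5)); imaging.get_image("wrist")
E
```

```text
9.05 [0.54154 0.00889 0.11787] [-1.12160e-01  3.14590e-01  1.75132e+00  1.30000e-04  1.07440e+00
 -1.88629e+00]
9.1 [0.54157 0.00885 0.118  ] [-1.12200e-01  3.14390e-01  1.75126e+00  1.00000e-04  1.07444e+00
 -1.88630e+00]
9.15 [0.54151 0.00883 0.118  ] [-1.12230e-01  3.14330e-01  1.75135e+00  8.00000e-05  1.07444e+00
 -1.88635e+00]
9.2 [0.54144 0.00884 0.11793] [-1.12250e-01  3.14370e-01  1.75148e+00  1.20000e-04  1.07442e+00
 -1.88631e+00]
9.25 [0.54135 0.00882 0.11787] [-1.12310e-01  3.14410e-01  1.75162e+00  1.20000e-04  1.07444e+00
 -1.88628e+00]
```

>>> arm_command:
  steps:
    - [[0,0,0],[-0.9,1.0,0],255]
    - [[0,0,0],[0,0,0],255]
    - [[0,0,0],[0,0,0],255]
    - [[0,0,0],[0,0,0],255]

```text
clock: 9.8
position: [0.5401, 0.0099, 0.1173]
ee_rot: [-0.0, -0.101, 0.995, 0.0]
contact_force: [-0.3, 0.4, -0.8]
width: 0.0213
```

```bash
python3 - <<'E'
from h import *
s,R=pose(); p=imaging.camera_params("wrist"); im=imaging.get_image("wrist")
print(s['clock'],s['position'],R.as_matrix().round(3),s['contact_force'],s['width'])
np.savez("w8.npz",im=im,**p)
cv2.imwrite("pics/w8.png",im[170:300,270:370].repeat(5,0)[:600].repeat(5,1))
E
```

```text
9.8 [0.54007381 0.00989065 0.11729943] [[-0.979 -0.202 -0.   ]
 [-0.202  0.979  0.   ]
 [ 0.     0.    -1.   ]] [-0.29656718  0.40339711 -0.82357015] 0.02128482532152072
```

View pics/w8.png

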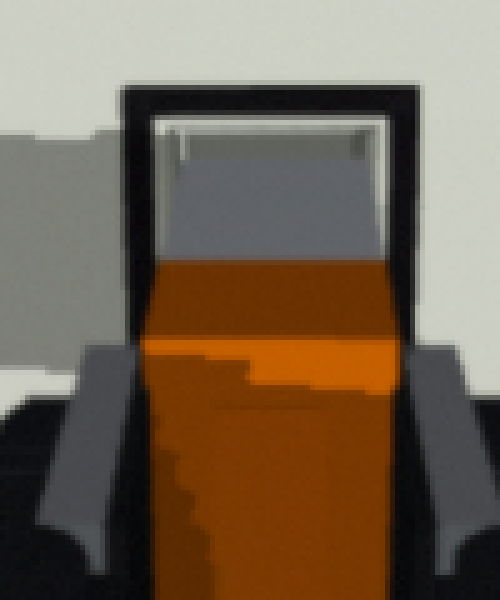

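>>> arm_command:
  steps:
    - [[0,0,0],[0.4,0,-5],255]
    - [[0,0,0],[0,0,-5],255]
    - [[0,0,0],[0,0,0],255]
    - [[0,0,0],[0,0,0],255]

```text
clock: 10.35
position: [0.5405, 0.0099, 0.1072]
ee_rot: [-0.0, -0.101, 0.995, 0.0]
contact_force: [0.2, -0.4, -0.5]
width: 0.021
```

```bash
python3 - <<'E'
from h import *
s,R=pose(); p=imaging.camera_params("wrist"); im=imaging.get_image("wrist")
print(s['clock'],s['position'],R.as_matrix().round(3),s['contact_force'],s['moment'],s['width'])
cv2.imwrite("pics/w9.png",im[170:300,270:370].repeat(5,0)[:600].repeat(5,1))
E
```

```text
10.35 [0.54047073 0.00987318 0.10723363] [[-0.979 -0.202 -0.   ]
 [-0.202  0.979  0.   ]
 [ 0.     0.    -1.   ]] [ 0.24108734 -0.39924992 -0.53433207] [-0.02262463  0.02049533 -0.00164591] 0.021047207587273895
```

View pics/w9.png

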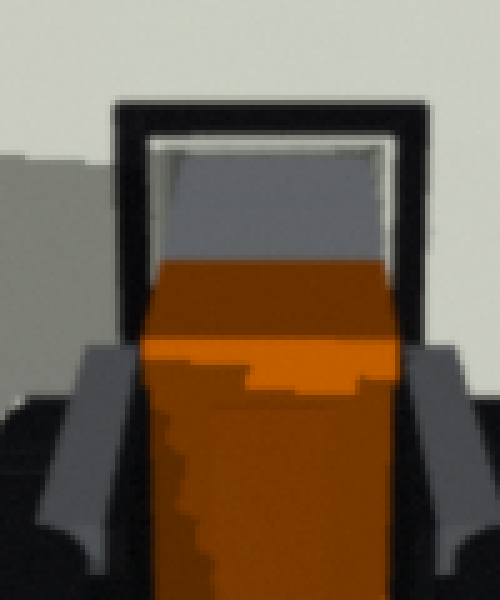

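The foot is inside the collar with no contact force, so I continue.

>>> arm_command:
  steps:
    - [[0,0,0],[0,0,-4],255]
    - [[0,0,0],[0,0,-4],255]
    - [[0,0,0],[0,0,-4],255]
    - [[0,0,0],[0,0,0],255]

```text
clock: 10.9
position: [0.5401, 0.0099, 0.0948]
ee_rot: [-0.001, -0.101, 0.995, 0.0]
contact_force: [-0.9, 0.6, -0.4]
width: 0.0212
```

>>> arm_command:
  steps:
    - [[0,0,0],[0.2,0,-5],255]
    - [[0,0,0],[0,0,-5],255]
    - [[0,0,0],[0,0,-5],255]
    - [[0,0,0],[0,0,-3],255]
    - [[0,0,0],[0,0,0],255]

```text
clock: 11.52
position: [0.5405, 0.0099, 0.077]
ee_rot: [-0.0, -0.101, 0.995, 0.0]
contact_force: [-0.2, 0.7, -0.1]
width: 0.0208
```

>>> arm_command:
  steps:
    - [[0,0,0],[0,0,-2],255]
    - [[0,0,0],[0,0,-1.5],255]
    - [[0,0,0],[0,0,-1],255]
    - [[0,0,0],[0,0,-0.5],255]
    - [[0,0,0],[0,0,0],255]

```text
clock: 12.15
position: [0.5407, 0.0099, 0.0726]
ee_rot: [0.0, -0.101, 0.995, 0.0]
contact_force: [-0.3, 1.1, 2.3]
width: 0.0208
```

>>> arm_command:
  steps:
    - [[0,0,0],[0,0,-0.7],255]
    - [[0,0,0],[0,0,0],255]
    - [[0,0,0],[0,0,0],255]

```text
clock: 12.52
position: [0.5408, 0.0099, 0.0726]
ee_rot: [0.0, -0.101, 0.995, -0.0]
contact_force: [-2.1, 0.3, 6.4]
width: 0.0212
```

The block reached the floor at the predicted height: z stayed put while the force rose to 6 N. Next I release, rise, close, and go behind the lever.

>>> arm_command:
  steps:
    - [[0,0,0],[0,0,0.5],100]
    - [[0,0,0],[0,0,0],100]
    - [[0,0,0],[0,0,0],100]
    - [[0,0,0],[0,0,0],100]
    - [[0,0,0],[0,0,30],100]
    - [[0,0,0],[0,0,50],100]
    - [[0,0,0],[0,0,50],100]
    - [[0,0,0],[0,0,48],100]
    - [[0,0,0],[0,0,0],100]
    - [[0,0,0],[0,0,0],100]

```text
clock: 13.78
position: [0.5401, 0.0099, 0.2495]
ee_rot: [-0.001, -0.101, 0.995, 0.0]
contact_force: [-0.2, -0.5, -0.7]
width: 0.052
```

```bash
python3 - <<'E'
from h import *
s,R=pose(); p=imaging.camera_params("wrist"); im=imaging.get_image("wrist")
print(s['clock'],s['position'],s['contact_force'],s['width'])
np.savez("w10.npz",im=im,**p)
cv2.imwrite("pics/w10.png",im)
E
```

```text
13.775 [0.5401019  0.00994913 0.24946937] [-0.2174501  -0.51293954 -0.68074007] 0.05201832229623274
```

View pics/w10.png

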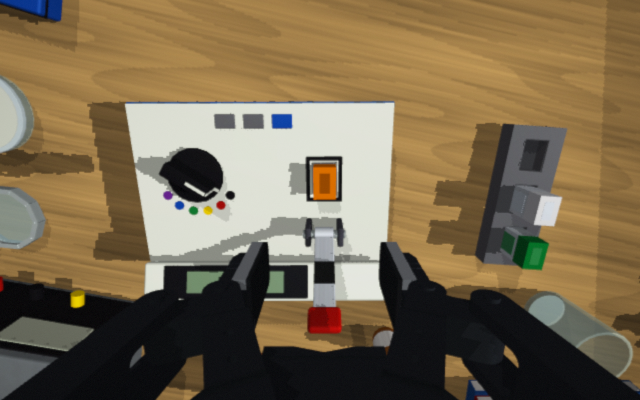

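The amber head sits in the collar at (324,181), and the lever tab is visible at (324,320).

>>> arm_command:
  steps:
    - [[0,0,0],[30,6,0],255]
    - [[0,0,0],[40,8,0],255]
    - [[0,0,0],[40,8,0],255]
    - [[0,0,0],[18,4,0],255]
    - [[0,0,0],[0,0,0],255]
    - [[0,0,0],[0,0,0],255]
    - [[0,0,0],[0,0,0],255]
    - [[0,0,0],[0,0,-30],255]
    - [[0,0,0],[0,0,-40],255]
    - [[0,0,0],[0,0,-15],255]
    - [[0,0,0],[0,0,0],255]
    - [[0,0,0],[0,0,0],255]

```text
clock: 15.32
position: [0.6697, 0.0358, 0.167]
ee_rot: [0.002, -0.101, 0.995, -0.0]
contact_force: [-0.1, -0.4, 0.0]
width: 0.0002
```

```bash
python3 - <<'E'
from h import *
s,R=pose(); im=imaging.get_image("wrist")
print(s['clock'],s['position'],s['contact_force'],s['width'])
im2=imaging.get_image("top"); im3=imaging.get_image("scene")
cv2.imwrite("pics/w11.png",np.vstack([im[:,::1][100:],]))
cv2.imwrite("pics/t11.png",np.hstack([cv2.resize(im2[120:260,280:420],None,fx=2.8,fy=2.8),cv2.resize(im3[140:260,220:360],None,fx=2.8,fy=3.267)]))
E
```

```text
15.325 [0.66971846 0.03578969 0.16698463] [-9.67643298e-02 -3.79655215e-01  1.08625226e-04] 0.0001530152718823615
```

View pics/w11.png

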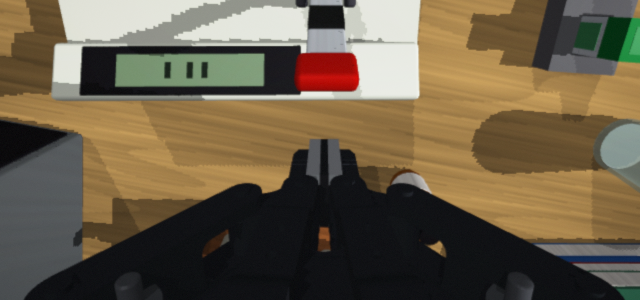

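View pics/t11.png

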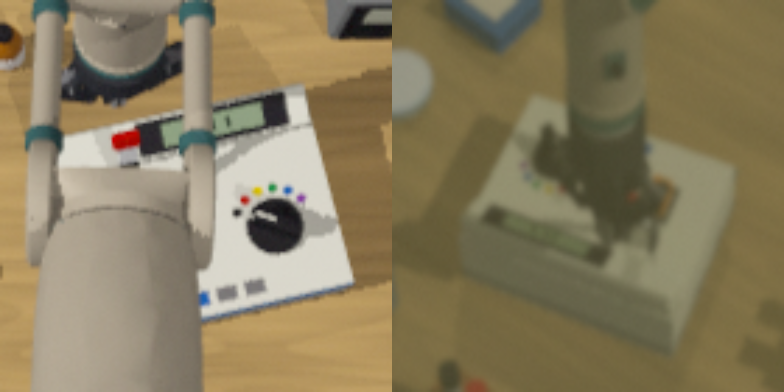

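>>> arm_command:
  steps:
    - [[0,0,0],[-16,-3.3,3],255]
    - [[0,0,0],[-16,-3.3,3],255]
    - [[0,0,0],[-16,-3.3,3],255]
    - [[0,0,0],[-16,-3.3,2],255]
    - [[0,0,0],[-14.5,-3,0],255]
    - [[0,0,0],[0,0,0],255]
    - [[0,0,0],[0,0,0],255]

```text
clock: 16.35
position: [0.5902, 0.0197, 0.176]
ee_rot: [-0.0, -0.101, 0.995, 0.0]
contact_force: [0.3, -0.1, -0.0]
width: 0.0002
```

```bash
python3 - <<'E'
from h import *
s,R=pose(); im=imaging.get_image("wrist")
d=s['position']-np.array([.5898,.02,.092]); y=np.radians(11.65); print("s",-(d[0]*np.cos(y)+d[1]*np.sin(y)),"lat",-d[0]*np.sin(y)+d[1]*np.cos(y),"z",d[2])
print(s['clock'],s['position'],s['contact_force'],s['width'])
cv2.imwrite("pics/w12.png",im)
E
```

```text
s -0.00028717462379369027 lat -0.0003821663547274027 z 0.08400513326610504
16.35 [0.59015843 0.0196837  0.17600513] [ 0.27025628 -0.05136872 -0.02796654] 0.00016690479351617936
```

View pics/w12.png

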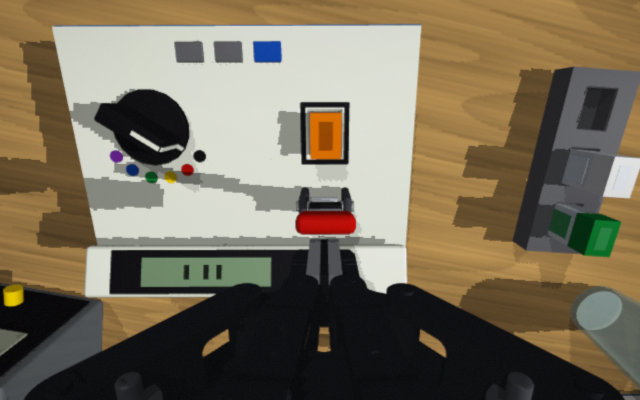

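The lever is now just past vertical, with the red tab at (326,222) and the fingers behind it. I follow the arc down.

>>> arm_command:
  steps:
    - [[0,0,0],[-14.7,-3,-3],255]
    - [[0,0,0],[-15.3,-3.2,-7],255]
    - [[0,0,0],[-13.6,-2.8,-9.7],255]
    - [[0,0,0],[-11.5,-2.4,-12.4],255]
    - [[0,0,0],[-9,-1.8,-14.4],255]
    - [[0,0,0],[0,0,0],255]
    - [[0,0,0],[0,0,0],255]

```text
clock: 17.27
position: [0.5263, 0.0065, 0.1299]
ee_rot: [0.0, -0.101, 0.995, 0.0]
contact_force: [1.2, -0.0, -0.0]
width: 0.0
```

```bash
python3 - <<'E'
from h import *
s,R=pose(); im=imaging.get_image("wrist")
d=s['position']-np.array([.5898,.02,.092]); y=np.radians(11.65); print("s",-(d[0]*np.cos(y)+d[1]*np.sin(y)),"lat",-d[0]*np.sin(y)+d[1]*np.cos(y),"z",d[2])
print(s['clock'],s['position'],s['contact_force'],s['width'])
cv2.imwrite("pics/w13.png",im)
E
```

```text
s 0.06490543551421928 lat -0.0004416894542902394 z 0.03792822583131472
17.275 [0.52632085 0.00646088 0.12992823] [ 1.22677369 -0.03145714 -0.00201635] 1.5276087400465836e-05
```

View pics/w13.png

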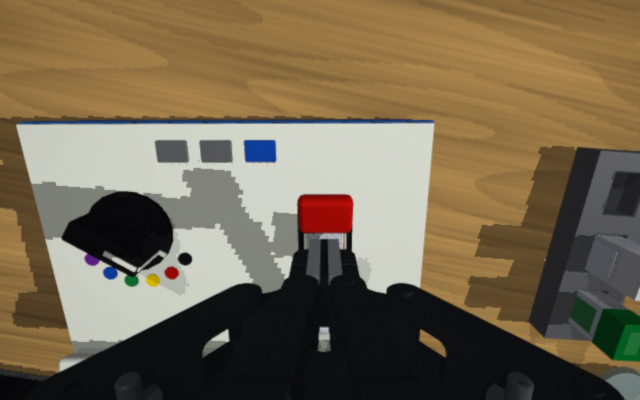

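>>> arm_command:
  steps:
    - [[0,0,0],[-3.4,-0.7,-8],255]
    - [[0,0,0],[-2.4,-0.5,-8],255]
    - [[0,0,0],[-1,-0.2,-4],255]
    - [[0,0,0],[-0.8,-0.2,-4],255]
    - [[0,0,0],[0,0,-3],255]
    - [[0,0,0],[0,0,-2],255]
    - [[0,0,0],[0,0,0],255]

```text
clock: 18.2
position: [0.5184, 0.0049, 0.1005]
ee_rot: [-0.0, -0.101, 0.995, 0.0]
contact_force: [-0.2, 0.6, 0.4]
width: -0.0
```

>>> arm_command:
  steps:
    - [[0,0,0],[0,0,-2],255]
    - [[0,0,0],[0,0,-1],255]
    - [[0,0,0],[0,0,-1],255]
    - [[0,0,0],[0,0,0],255]

```text
clock: 18.7
position: [0.5186, 0.0049, 0.0966]
ee_rot: [0.0, -0.101, 0.995, 0.0]
contact_force: [-0.2, 0.3, 0.4]
width: 0.0
```

>>> arm_command:
  steps:
    - [[0,0,0],[0,0,-1],255]
    - [[0,0,0],[0,0,0],255]
    - [[0,0,0],[0,0,0],255]

```text
clock: 19.08
position: [0.5187, 0.0049, 0.0958]
ee_rot: [0.0, -0.101, 0.995, 0.0]
contact_force: [0.2, 0.4, 2.3]
width: 0.0003
```

>>> arm_command:
  steps:
    - [[0,0,0],[0,0,-1],255]
    - [[0,0,0],[0,0,0],255]
    - [[0,0,0],[0,0,0],255]

```text
clock: 19.45
position: [0.5191, 0.0049, 0.0951]
ee_rot: [0.001, -0.101, 0.995, -0.0]
contact_force: [1.2, 0.1, 4.6]
width: 0.0002
```

```bash
python3 - <<'E'
from h import *
s,R=pose(); im=imaging.get_image("wrist")
print(s['clock'],s['position'],s['contact_force'],s['width'])
cv2.imwrite("pics/w14.png",im)
E
```

```text
19.45 [0.51913376 0.0048814  0.09508987] [1.22790794 0.11926188 4.61038925] 0.00019191915058753984
```

View pics/w14.png

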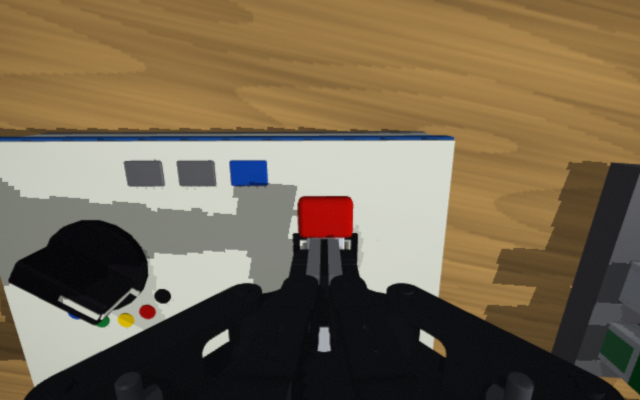

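>>> arm_command:
  steps:
    - [[0,0,0],[0,0,-1],255]
    - [[0,0,0],[0,0,-1],255]
    - [[0,0,0],[0,0,0],255]
    - [[0,0,0],[0,0,0],255]

```text
clock: 20.0
position: [0.5192, 0.0049, 0.0946]
ee_rot: [0.001, -0.101, 0.995, -0.0]
contact_force: [-2.2, 0.5, 15.3]
width: 0.0003
```

The lever is firmly shut: 15 N for 0.5 mm of give, with the tip resting about 3 mm above hinge height. I lift off, go over the knob, and turn to the bar's direction.

>>> arm_command:
  steps:
    - [[0,0,0],[0,0,20],255]
    - [[0,0,0],[0,0,45],255]
    - [[0,0,0],[0,0,45],255]
    - [[0,0,-0.18],[3,-10,15],100]
    - [[0,0,-0.18],[3,-10,0],100]
    - [[0,0,-0.18],[3,-10,0],100]
    - [[0,0,-0.18],[3,-10,0],100]
    - [[0,0,-0.18],[4,-10,0],100]
    - [[0,0,-0.18],[4,-10,0],100]
    - [[0,0,-0.18],[4,-10,0],100]
    - [[0,0,-0.18],[4,-10,0],100]
    - [[0,0,-0.18],[4,-10,0],100]
    - [[0,0,-0.18],[4,-10,0],100]
    - [[0,0,-0.18],[4,-10,0],100]
    - [[0,0,-0.184],[1,-10,0],100]
    - [[0,0,0],[0,0,0],100]
    - [[0,0,0],[0,0,0],100]
    - [[0,0,0],[0,0,0],100]

```text
clock: 22.25
position: [0.5592, -0.1146, 0.2174]
ee_rot: [-0.0, 0.83, 0.557, -0.0]
contact_force: [0.1, 0.1, -0.1]
width: 0.0519
```

```bash
python3 - <<'E'
from h import *
s,R=pose(); p=imaging.camera_params("wrist"); im=imaging.get_image("wrist")
M=R.as_matrix()
print(s['clock'],s['position'],s['contact_force'],s['width'],np.degrees(np.arctan2(M[1,0],M[0,0])),s['qpos'])
np.savez("w15.npz",im=im,**p)
cv2.imwrite("pics/w15.png",im)
cv2.imwrite("pics/w15b.png",cv2.resize(im[120:240,260:400],None,fx=5,fy=5,interpolation=cv2.INTER_NEAREST))
E
```

```text
22.25 [ 0.55920688 -0.11460649  0.2174411 ] [ 0.14116584  0.05753317 -0.07794811] 0.05190528183129615 67.75739506147325 [-3.24133423e-01  2.77944087e-01  1.53697724e+00  1.74652831e-04
  1.32722948e+00  6.40310615e-02]
```

View pics/w15.png

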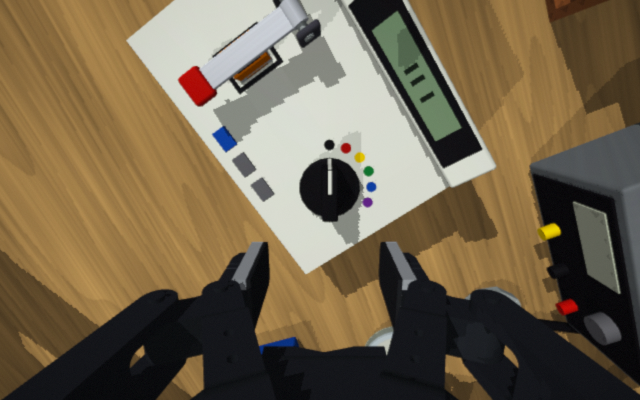

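View pics/w15b.png

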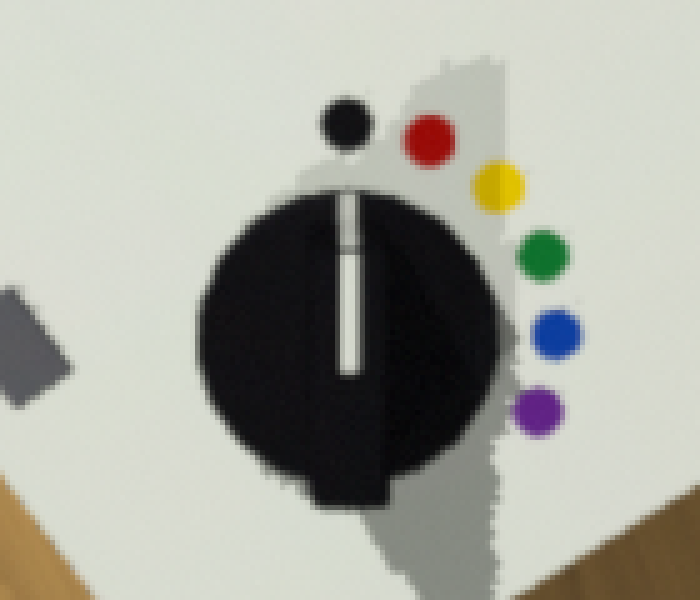

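```bash
python3 - <<'E'
from h import *
p=np.load("w15.npz");q=lambda u,v:((u-2)/5+260,(v-2)/5+120)
T=np.array([.5592,-.1146]); y=np.radians(67.75);ex=np.array([np.cos(y),np.sin(y)]);ey=np.array([-np.sin(y),np.cos(y)])
ey=-np.array([np.sin(y),-np.cos(y)])
for n,uv,z in (("skirt",(349,336),.074),("top",(349,378),.1),("barfront",(349,252),.1),("barback",(349,509),.1),("linefoot",(349,376),.1)):
    X=ray(p,q(*uv),z); d=X[:2]-T; print(n,X.round(4),"along",d@ex,"perp",d@ey)
E
```

```text
skirt [ 0.5642 -0.1161  0.074 ] along 0.0004886159454103211 perp -0.0051763320520579305
top [ 0.5634 -0.1168  0.1   ] along -0.00041877434001787845 perp -0.004738216076290748
barfront [ 0.5714 -0.0972  0.1   ] along 0.020734596173418 perp -0.004661262925954243
barback [ 0.5548 -0.1381  0.1   ] along -0.02341230866793604 perp -0.004821863497999701
linefoot [ 0.5636 -0.1165  0.1   ] along -7.580440634399794e-05 perp -0.004736968397257718
```

The lever lies shut over the block at (245,60), the amber is under it, and the knob is centred at about (330,187) with its white line upright. The offset to the knob is about (+3.7, −1.5) mm.

>>> arm_command:
  newtons: 60
  steps:
    - [[0,0,0],[3.7,-1.5,-20],100]
    - [[0,0,0],[0,0,-40],100]
    - [[0,0,0],[0,0,-40],100]
    - [[0,0,0],[0,0,-25],100]
    - [[0,0,0],[0,0,-8],100]
    - [[0,0,0],[0,0,0],100]
    - [[0,0,0],[0,0,0],100]
    - [[0,0,0],[0,0,0],100]

```text
clock: 23.3
position: [0.564, -0.1169, 0.0858]
ee_rot: [0.001, 0.831, 0.557, 0.001]
contact_force: [-0.3, 0.4, 0.2]
width: 0.052
```

```bash
python3 - <<'E'
from h import *
s,R=pose(); p=imaging.camera_params("wrist"); im=imaging.get_image("wrist")
M=R.as_matrix()
print(s['clock'],s['position'],s['contact_force'],s['width'],np.degrees(np.arctan2(M[1,0],M[0,0])))
cv2.imwrite("pics/w16.png",im)
E
```

```text
23.3 [ 0.56396459 -0.11687012  0.08584876] [-0.25675113  0.36127166  0.19431002] 0.05200748585815708 67.66323366527588
```

View pics/w16.png

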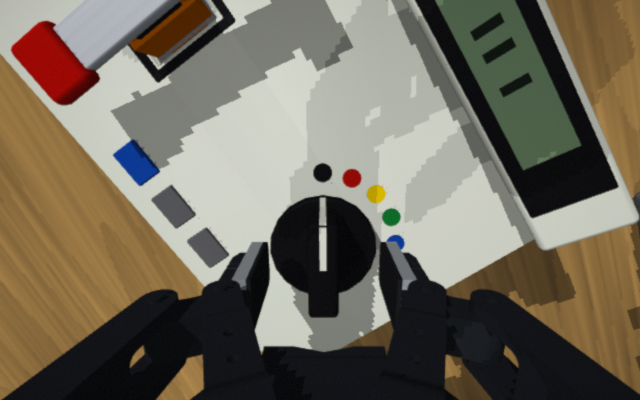

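>>> arm_command:
  newtons: 60
  steps:
    - [[0,0,0],[-0.5,0.2,-6],100]
    - [[0,0,0],[0,0,0],100]
    - [[0,0,0],[0,0,0],255]
    - [[0,0,0],[0,0,0],255]
    - [[0,0,0],[0,0,0],255]
    - [[0,0,0],[0,0,0],255]
    - [[0,0,0],[0,0,0],255]
    - [[0,0,0],[0,0,0],255]

```text
clock: 24.35
position: [0.5634, -0.1167, 0.0789]
ee_rot: [0.001, 0.831, 0.557, 0.0]
contact_force: [3.1, -0.9, 1.3]
width: 0.0124
```

```bash
python3 - <<'E'
from h import *
s,R=pose(); p=imaging.camera_params("wrist"); im=imaging.get_image("wrist")
M=R.as_matrix()
print(s['clock'],s['position'],s['contact_force'],s['moment'],s['width'],np.degrees(np.arctan2(M[1,0],M[0,0])))
cv2.imwrite("pics/w17.png",im)
E
```

```text
24.35 [ 0.56335654 -0.11669638  0.07890083] [ 3.06619614 -0.92111125  1.27731594] [-0.14567477 -0.38067705  0.03558835] 0.012389464990713573 67.66132643646131
```

View pics/w17.png

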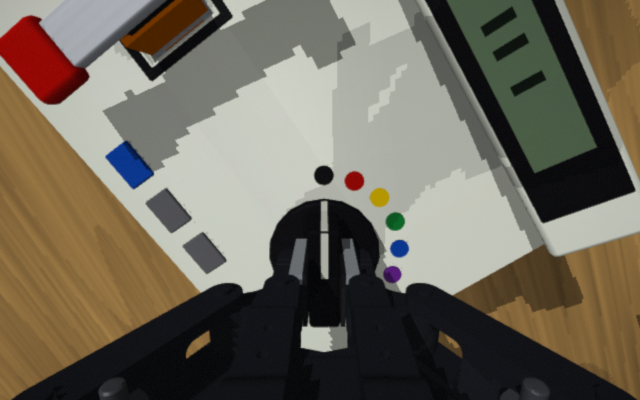

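>>> arm_command:
  newtons: 80
  steps:
    - [[0,0,-0.08],[0.3,-0.1,0],255]
    - [[0,0,-0.12],[0,0,0],255]
    - [[0,0,-0.12],[0,0,0],255]
    - [[0,0,-0.12],[0,0,0],255]
    - [[0,0,-0.12],[0,0,0],255]
    - [[0,0,-0.12],[0,0,0],255]
    - [[0,0,-0.12],[0,0,0],255]
    - [[0,0,-0.12],[0,0,0],255]
    - [[0,0,-0.1],[0,0,0],255]
    - [[0,0,0],[0,0,0],255]
    - [[0,0,0],[0,0,0],255]

```text
clock: 25.78
position: [0.5643, -0.1178, 0.079]
ee_rot: [0.001, 0.997, 0.08, 0.001]
contact_force: [3.0, -3.5, 0.5]
width: 0.012
```

```bash
python3 - <<'E'
from h import *
s,R=pose(); p=imaging.camera_params("wrist"); im=imaging.get_image("wrist")
M=R.as_matrix()
print(s['clock'],s['position'],s['contact_force'],s['moment'],s['width'],np.degrees(np.arctan2(M[1,0],M[0,0])))
np.savez("w18.npz",im=im,**p)
cv2.imwrite("pics/w18.png",im)
E
```

```text
25.775 [ 0.56434272 -0.1177698   0.0789955 ] [ 3.04223417 -3.47914296  0.47421299] [-0.45298171 -0.52371249  0.11363026] 0.01204583749933225 9.233322978573627
```

View pics/w18.png

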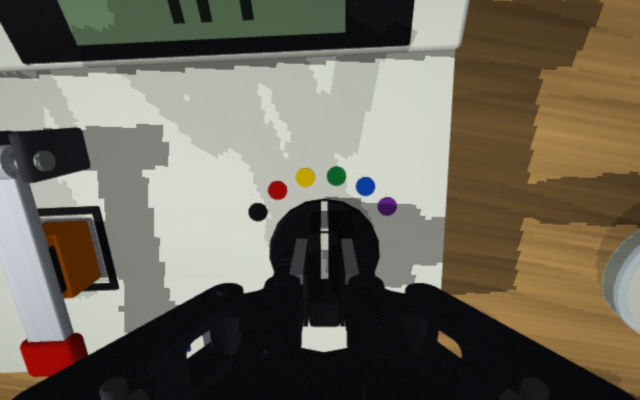

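>>> arm_command:
  steps:
    - [[0,0,-0.05],[0.2,-0.3,0],255]
    - [[0,0,-0.05],[0,0,0],255]
    - [[0,0,-0.058],[0,0,0],255]
    - [[0,0,0],[0,0,0],255]
    - [[0,0,0],[0,0,0],255]
    - [[0,0,0],[0,0,0],255]

```text
clock: 26.58
position: [0.5644, -0.118, 0.079]
ee_rot: [0.001, 1.0, 0.002, 0.001]
contact_force: [3.4, -4.0, -0.1]
width: 0.0124
```

```bash
python3 - <<'E'
from h import *
s,R=pose(); p=imaging.camera_params("wrist"); im=imaging.get_image("wrist")
M=R.as_matrix()
print(s['clock'],s['position'],s['contact_force'],s['moment'],s['width'],np.degrees(np.arctan2(M[1,0],M[0,0])))
np.savez("w19.npz",im=im,**p)
cv2.imwrite("pics/w19.png",cv2.resize(im[140:340,220:420],None,fx=3,fy=3,interpolation=cv2.INTER_NEAREST))
im2=imaging.get_image("top"); cv2.imwrite("pics/t19.png",im2)
E
```

```text
26.575 [ 0.56436182 -0.11797891  0.0789834 ] [ 3.43170021 -3.99838005 -0.1283962 ] [-0.54409783 -0.55510257  0.13860141] 0.012370208201396105 0.23770029607706325
```

View pics/w19.png

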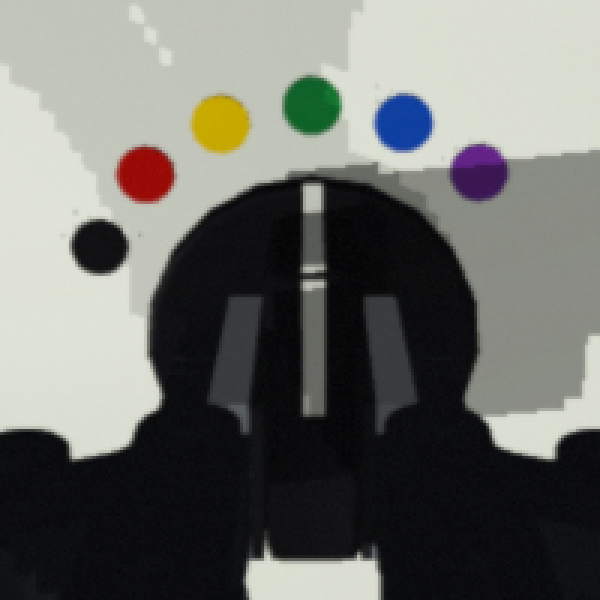

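View pics/t19.png

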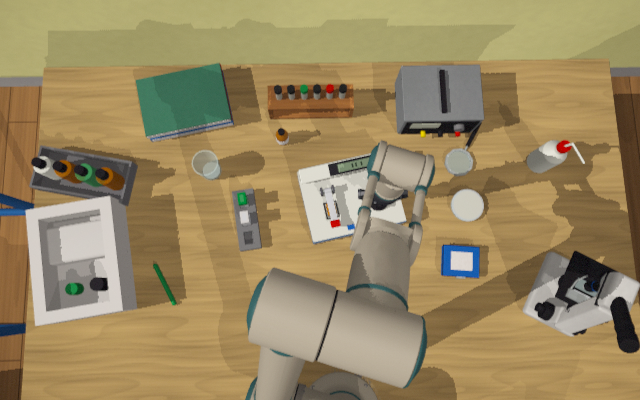

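```bash
python3 - <<'E'
from h import *
from scipy.optimize import least_squares
p=np.load("w19.npz"); q=lambda u,v:((u-1)/3+220,(v-1)/3+140)
D=np.array([ray(p,q(*c),.066)[:2] for c in [(99.5,246.5),(146,174.5),(220.5,123.5),(312.5,105),(404,123),(479,172.5)]])
r=least_squares(lambda x:np.hypot(*(D-x[:2]).T)-x[2],[.564,-.118,.04]).x
a=np.degrees(np.arctan2(*(D-r[:2]).T[::-1]));print("centre",r,"dot angles",a,np.diff(a))
l=[ray(p,q(*c),.1)[:2] for c in [(313.5,414),(313.5,287)]];d=l[1]-l[0];print("bar line",np.degrees(np.arctan2(d[1],d[0])),l)
l=[ray(p,q(*c),.074)[:2] for c in [(313,185),(313,205)]];d=l[0]-r[:2];print("skirt mark",np.degrees(np.arctan2(d[1],d[0])))
s,R=pose();print(s['moment'],s['contact_force'],s['position'])
E
```

```text
centre [ 0.56328579 -0.11784703  0.03888691] dot angles [ 68.05823306  45.57271998  23.00591158   0.3299825  -22.22089705
 -44.67057558] [-22.48551308 -22.56680839 -22.67592908 -22.55087955 -22.44967853]
bar line 0.19029303304418668 [array([ 0.56541997, -0.11781611]), array([ 0.58427969, -0.11775347])]
skirt mark 0.25817173637477764
[-0.53248887 -0.54233698  0.13199613] [ 4.03790047 -4.05373878  0.23275442] [ 0.56433444 -0.11797487  0.07896332]
```

```bash
python3 - <<'E'
from h import *
p=np.load("w15.npz"); y=np.radians(11.65);ex=np.array([np.cos(y),np.sin(y),0]);ey=np.array([-np.sin(y),np.cos(y),0]);H=np.array([.5898,.02,.092])
im=p['im'].copy()
for a,c in((0,(0,255,0)),(.1,(255,0,0))):
    o=np.array([0,0,1]);d=-np.cos(a)*ex+np.sin(a)*o;n=np.sin(a)*ex+np.cos(a)*o
    P=proj(p,[H+r*d+t*ey+.006*n for r,t in((.082,-.013),(.102,-.013),(.102,.013),(.082,.013))])
    cv2.polylines(im,[np.round(P*8).astype(int).reshape(-1,1,2)],True,c,1,shift=3)
cv2.imwrite("pics/chk.png",cv2.resize(im[:120,150:350],None,fx=4,fy=4,interpolation=cv2.INTER_NEAREST))
E
```

```text
(no output)
```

View pics/chk.png

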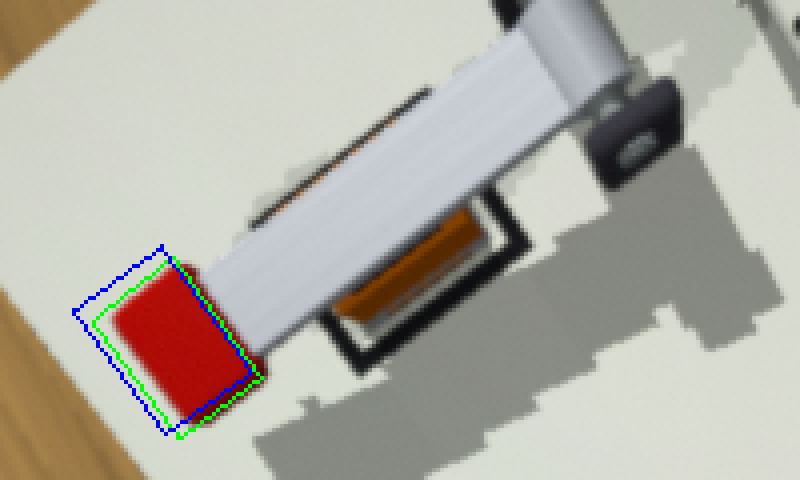

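The tab's outline matches the shut position (green) and not 0.1 rad (blue). The amber block is low under the lever. I'm handing the job in with the knob held.

```bash
python3 - <<'E'
from h import *
print(manip.sign_off())
E
```

```text
the job is handed in; nothing more can be done
None
```

The amber block is in the cell well, the clamp is folded down onto it, and the gripper is still holding the selector at the green dot. The job was handed in at about 27 s on the robot's clock; no verdict is reported.

- **Block:** it reached the well floor at the height I had predicted. Pressing harder raised the force to 6 N without it going any lower.
- **Clamp:** I pushed it down until it stopped firmly, at 15 N for about 0.5 mm of give. Afterwards the red tab in the picture matched the shut outline, to within about 2 mm of calibration error, and clearly not the outline for 0.1 rad open.
- **Selector:** the bar's line reads 0.19° and the green dot 0.33° in world axes, so it is about 0.1° from the third click. It is gripped at 80 N and did not slip during the turn.
- **Bystanders:** in the top picture the green and white blocks and the bystanders look unmoved. I compared this by eye only.

**Doubtful readings:**
- The detector found the marker pen instead of the amber block, so I located the block by its colour in the wrist picture.
- A sideways force of about 5–6 N remains on the gripped knob, and two small nudges did not remove it. It is far below the limits.

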